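Square the biscuits and hold the cloche ready over the plate

ROBOT

A 6-joint arm with a two-finger parallel gripper is mounted at the origin on the work surface. World frame = base frame: x ahead of the robot, y to its left, z up, the work surface at z = 0. Lengths are in m, angles in rad, forces in N, time in s.
With the tool pointing down it reaches from about 0.2 to 0.875 m from the base axis. Payload 3.4 kg.
Tool frame: the origin (TCP) lies at the very end of the fingers, on their centre line; the grasp point (between the pads) lies 19 mm behind it; z points along the fingers, y is the line along which they close (so a half turn about z gives the same grasp; the last joint's range is limited). The gripper opens to 94 mm and grips with 3 to 60 N. Pads are 16 mm wide; open, the fingers measure 119 mm over their backs; the gripper's body (75 mm by 177 mm) begins 78 mm behind the grasp point.
Start: joints at [1.124, 0.276, 1.505, -0, 1.361, -0.121], TCP at [0.184, 0.545, 0.173] pointing down, gripper open.
Joint ranges: [-2.89, 2.89], [-0.75, 2.08], [0.22, 2.7], [-1.18, 4.32], [0.11, 2.71], [-2.7, 2.7]. Speed limits (rad/s): [2.57, 2.57, 3.14, 3.14, 3.14, 3.14].

INTERFACE

Orientations are given as a 3x3 rotation matrix whose columns are the frame's x, y, z axes.
In Python, from station import env gives the robot as it stands. The module is installed in compiled form; this text tells all that it offers.
- The arm moves only by the tool jog_arm, never from a script. Its arguments are lists of equal length, an entry for each row: "delta_pos": the shift along the tool's x, y, z in m, a list of three; "roll": the turn about the tool's z in rad. A call has 1 to 5 rows; each row is the pose to reach, as a shift and turn from the pose commanded when the call began, along the tool's axes at that moment; what a row does not reach only later rows make up. A row lasts 1/12 s, in which the tool goes at most 41.7 mm and 7.16 degrees, less where a joint would pass 70% of its speed; a pose out of reach is approached as far as the arm can. A call with a gripper value outside its range is refused whole. "grip" is the opening, from 0 (shut) to 1 (fully open), set as the call begins (left out, the last holds). The fingers move at their own pace and stop on an object; "force" is the grip in N (left out, the last holds). Time passes only in rows, so rows that repeat a pose let the fingers close. It gives the time, the measured TCP pose, the force, the opening and the grip force at its end, in the units of the state.
- env.observe(): the state, without advancing time (a new reading comes with each control period).
- env.snapshot(name): name is "side" or "top" or "wrist"; returns the picture (384x512x3 uint8, red, green, blue); there is no depth.
- env.camera_params(name): a dict with "fx", "fy", "cx", "cy" (pixels), "position" and "orientation" of the camera in the world. Camera axes: x right, y down, z forward; pixel columns grow to the right and rows downward; lengths in m; the calibration is good to about 2 mm. A picture is of the moment at which its call begins: read the wrist's pose just before it. camera_params takes no time and is no camera call; for the wrist camera it gives the pose at the moment of the call.
- env.close_job(): hands the job in; it is judged then, once.
Trained networks look in the newest picture that a camera, given by its name, has taken for a name from the list of things; names that differ only in an ending like _2 or _b are one class to them, and where a whole thing is asked for, a point or a joint stands for the part that bears it (a point fixed in the world has none). Each returns a list of dicts, best first, with "conf" (0 to 1); they miss things now and then, are a little off and sometimes report something else, mostly with a low value. They report only what shows in the picture. A call takes as long as a camera call. They do not tell look-alikes from the thing itself.
- env.trace(camera, target): "mask" (384x512 bool, what is visible of it).
- env.pinpoint(camera, target): "position" ([x, y, z] in m, in world coordinates, good to about 4 mm: a listed point, or the origin of a listed thing).
The state is a dict: "time": time; "q": joint angles; "joint_vel": joint speeds; "effort": joint torques, N m; "eef_pos": TCP position; "eef_rot": TCP orientation; "force": force on the tool from outside, world axes, zero at the start; "torque": the same for the moment, N m; "gripper_width": opening from 0.0 (shut) to 1.0 (fully open); "finger_force": force on a finger pad.
Only numpy, scipy, OpenCV 4.12 (cv2) and the standard library are available. Lean on these libraries where they do the work, as an engineer would, in place of code of your own. Each camera call takes 0.05 s, during which the arm holds its last target. There are 200 camera calls.

TASK

Tap the stack of four biscuits on the plate square, so that their edges line up all round, leaving it in the middle of the plate and letting it go. Then take the steel cloche by its knob, carry it over the row with the glass, the candle holders and the pear without disturbing them, and hold it level over the middle of the plate with its rim about a centimetre above the flat of the plate, touching neither plate nor biscuits. Finish while still holding it there by the knob: all the covers go down together on the signal.

Things in the scene. Friction and masses are not known exactly. Their poses are not given: they have to be found in the camera images.
- place_setting: fixed place setting: a round straw-coloured woven mat, 340 mm across and 6 mm thick, with a round white plate 250 mm across centred on it. Origin: centre of the mat's underside, on the tablecloth. The plate has a flat part 200 mm across, 12 mm above the tablecloth; from there it rises to a rim 24 mm above the tablecloth. A dessert spoon and fork lie flat on the mat on its +x side.
- plate_middle (a point): centre of the plate's flat part, on its upper surface (12 mm above the tablecloth); z up
- biscuit_1: lowest of four equal loose square biscuits in a disordered stack near the middle of the plate: 45 x 45 mm, 7 mm thick, 18 g, golden. It lies on the flat of the plate. Origin: centre of its underside; x and y along its edges, z up.
- biscuit_2: second biscuit from below, dark brown, 45 x 45 x 7 mm, lying on biscuit_1. Origin and axes as biscuit_1. At the start the upper three lie up to 7 mm each way off biscuit_1 and up to 0.06 rad turned from it.
- biscuit_3: third biscuit from below, golden, 45 x 45 x 7 mm, lying on biscuit_2. Origin and axes as biscuit_1.
- biscuit_4: top biscuit, dark brown, 45 x 45 x 7 mm, lying on biscuit_3. Origin and axes as biscuit_1.
- cloche: loose hollow round steel dome, open below, standing on the tablecloth on the other side of the row: rim 160 mm across outside, 154 mm inside, dome 78 mm high (75 mm free height inside), about 0.3 kg. Origin: centre of its rim plane (its underside); z up, through the knob.
- cloche_knob (a point): middle of the cloche's upright round brass knob, 107 mm above the rim plane. The knob is a cylinder 30 mm in diameter from 95 to 119 mm above the rim plane, on a neck 14 mm in diameter; there is free room all round it above the dome.
- goblet: loose pink stemmed glass, 150 mm high, 82 mm across; stands in the row between plate and cloche. Origin: centre of its underside.
- candle_holder_tall: loose turned wooden candle holder with a tea light, waisted, 68 mm across, 130 mm high in all; in the row. Origin: centre of its underside.
- candle_holder_short: loose dark wooden candle holder with a tea light, waisted, 68 mm across, 100 mm high in all; in the row. Origin: centre of its underside.
- pear: loose green pear with a paper tag, 74 mm across, 98 mm high with its stalk; at the far end of the row. Origin: centre of its underside.
Not all that is in view belongs to the job. What is shaped like the biscuit_4 but pink or turquoise is not meant.

How it is judged:
By the outcome, as a careful person would: the job done as asked, in the order asked, and still so for the second after the job is handed in, while the arm keeps its last pose, push and grip.
It also fails if it takes over 67 s, if anything falls off the work surface, if the arm or the gripper's body presses on something with over 40 N, if the wrist force passes 120 N, or if a joint passes its speed limit or range.

## Working session

There is one attempt and no reset: what is moved stays moved. The work goes in short steps, Python scripts to look and compute and a tool call to move; the robot and the scene stay as the last step left them, time stands still between calls to the robot, and variables do not carry over. Pictures are saved under pics/ and viewed, at most 10 in all, crops included, and the job is handed in when it is done.

Besides the shell and the picture viewer there is one more tool, called after "Request:" by a JSON object that holds its "name" and its "arguments". jog_arm: Moves the arm, as the interface text tells. Its arguments: {"type":"object","properties":{"delta_pos":{"type":"array"},"roll":{"type":"array"},"grip":{"type":"number"},"force":{"type":"number"}},"required":["delta_pos","roll"]}

```bash
mkdir -p pics
python3 - <<'E'
from station import env
import cv2,numpy as np
s=env.observe();print(s['time'],s['eef_pos'],np.round(s['eef_rot'],3).tolist(),s['gripper_width'])
for c in ("top","side"):
    im=env.snapshot(c);cv2.imwrite(f"pics/{c}0.png",im[:,:,::-1])
    p=env.camera_params(c);print(c,{k:np.round(v,3).tolist() for k,v in p.items()})
    for t in ("plate_middle","biscuit_1","biscuit_4","cloche","cloche_knob","goblet","candle_holder_tall","candle_holder_short","pear"):
        print(t,[(round(d['conf'],2),np.round(d['position'],3).tolist()) for d in env.pinpoint(c,t)[:4]])
E
```

```text
0.0 [0.1837737  0.54416351 0.17182937] [[-0.947, 0.32, -0.001], [0.32, 0.947, -0.002], [0.0, -0.002, -1.0]] 1.0021768087978153
top {'fx': 400.642, 'fy': 400.642, 'cx': 255.845, 'cy': 192.53, 'position': [0.446, 0.09, 1.205], 'orientation': [[0.018, -0.997, 0.081], [-1.0, -0.019, -0.005], [0.006, -0.081, -0.997]]}
plate_middle [(0.71, [0.582, 0.286, 0.015])]
biscuit_1 [(0.6, [0.274, 0.367, -0.001]), (0.58, [0.585, 0.289, 0.032]), (0.53, [0.575, 0.292, 0.027]), (0.48, [0.253, 0.474, 0.001])]
biscuit_4 [(0.6, [0.274, 0.367, -0.001]), (0.58, [0.585, 0.289, 0.032]), (0.53, [0.575, 0.292, 0.027]), (0.48, [0.253, 0.474, 0.001])]
cloche [(0.82, [0.506, -0.252, 0.004]), (0.43, [0.786, -0.034, -0.006])]
cloche_knob [(0.59, [0.508, -0.25, 0.114])]
goblet [(0.55, [0.458, 0.011, 0.002])]
candle_holder_tall [(0.89, [0.687, 0.012, 0.001]), (0.51, [0.576, -0.013, -0.003])]
candle_holder_short [(0.85, [0.573, -0.013, -0.004])]
pear [(0.57, [0.789, -0.035, -0.004])]
side {'fx': 408.645, 'fy': 408.645, 'cx': 256.467, 'cy': 188.232, 'position': [0.216, -0.636, 1.007], 'orientation': [[0.914, -0.304, 0.27], [-0.407, -0.694, 0.595], [0.007, -0.653, -0.757]]}
plate_middle [(0.59, [0.58, 0.292, 0.014]), (0.26, [0.58, 0.284, 0.01]), (0.17, [0.575, -0.012, 0.0])]
biscuit_1 [(0.66, [0.577, 0.287, 0.0]), (0.59, [0.578, 0.286, 0.025]), (0.56, [0.255, 0.473, 0.0]), (0.54, [0.584, 0.283, 0.009])]
biscuit_4 [(0.66, [0.577, 0.287, 0.0]), (0.59, [0.578, 0.286, 0.025]), (0.56, [0.255, 0.473, 0.0]), (0.54, [0.584, 0.283, 0.009])]
cloche [(0.63, [0.508, -0.257, 0.001]), (0.56, [0.791, -0.029, -0.001])]
cloche_knob [(0.95, [0.507, -0.253, 0.103])]
goblet [(0.81, [0.46, 0.011, -0.004]), (0.44, [0.582, 0.294, 0.012])]
candle_holder_tall [(0.64, [0.691, 0.01, -0.004])]
candle_holder_short [(0.95, [0.574, -0.012, -0.002])]
pear [(0.94, [0.791, -0.033, -0.002])]
```

View pics/top0.png

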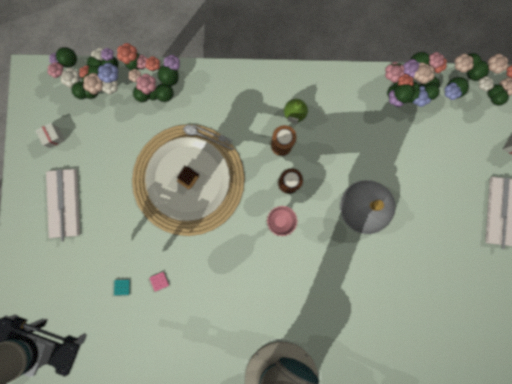

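View pics/side0.png

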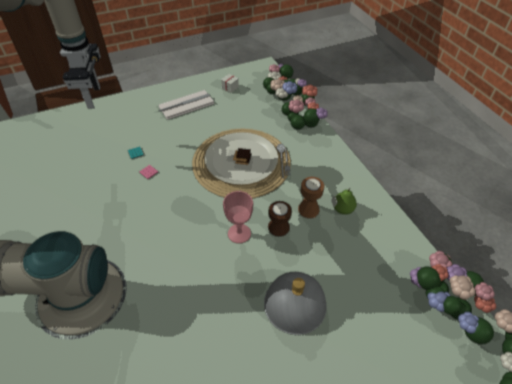

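The top picture shows the stack at (188,176) on the plate. The pink square (159,281) and the turquoise one (121,287) lie on the cloth and are decoys. The row runs along (283,220), (290,180), (284,138) and (296,110), and the cloche knob is at (378,205). The side picture shows the same layout. The stack on the plate is the one meant, because it is golden and brown and sits on the plate. I'll move above it for a closer look.

Request:
{"name": "jog_arm", "arguments": {"delta_pos": [[-0.03,-0.008,-0.002],[-0.061,-0.0155,-0.004],[-0.091,-0.023,-0.006],[-0.122,-0.031,-0.008],[-0.152,-0.0386,-0.01]], "roll": [0,0,0,0,0]}}

```text
time: 1.42
eef_pos: [0.3168, 0.4587, 0.1829]
eef_rot: [[-0.948, 0.32, 0.0], [0.32, 0.948, 0.0], [-0.0, 0.0, -1.0]]
force: [0.8, -0.0, 0.9]
gripper_width: 0.996
finger_force: 0.0
```

Request:
{"name": "jog_arm", "arguments": {"delta_pos": [[-0.03,-0.008,-0.002],[-0.061,-0.0155,-0.004],[-0.091,-0.023,-0.006],[-0.122,-0.031,-0.008],[-0.152,-0.0386,-0.01]], "roll": [0,0,0,0,0]}}

```text
time: 1.83
eef_pos: [0.4486, 0.3733, 0.1929]
eef_rot: [[-0.947, 0.32, 0.0], [0.32, 0.947, 0.0], [-0.0, 0.0, -1.0]]
force: [-0.6, -0.5, -0.8]
gripper_width: 1.001
finger_force: 0.0
```

Request:
{"name": "jog_arm", "arguments": {"delta_pos": [[-0.03,-0.008,-0.002],[-0.061,-0.0155,-0.004],[-0.091,-0.023,-0.006],[-0.122,-0.031,-0.008],[-0.152,-0.0386,-0.01]], "roll": [0,0,0,0,0]}}

```text
time: 2.25
eef_pos: [0.5803, 0.288, 0.2028]
eef_rot: [[-0.947, 0.32, 0.0], [0.32, 0.947, 0.0], [-0.0, 0.0, -1.0]]
force: [-0.5, 0.4, 0.3]
gripper_width: 1.002
finger_force: 0.0
```

Request:
{"name": "jog_arm", "arguments": {"delta_pos": [[0,0,0],[0,0,0],[0,0,0]], "roll": [0,0,0]}}

```text
time: 2.5
eef_pos: [0.5784, 0.2893, 0.2023]
eef_rot: [[-0.947, 0.32, -0.001], [0.32, 0.947, 0.0], [0.001, -0.0, -1.0]]
force: [-0.8, 0.3, 0.8]
gripper_width: 0.997
finger_force: 0.0
```

```bash
cat > h.py <<'E'
from station import env
import cv2,numpy as np
def px2w(cam,uv,z):
    R=np.array(cam['orientation']);p=np.array(cam['position'])
    d=R@np.array([(uv[0]-cam['cx'])/cam['fx'],(uv[1]-cam['cy'])/cam['fy'],1]);return p+d*(z-p[2])/d[2]
def w2px(cam,X):
    c=np.array(cam['orientation']).T@(np.array(X)-cam['position']);return np.array([cam['fx']*c[0]/c[2]+cam['cx'],cam['fy']*c[1]/c[2]+cam['cy']])
def st():
    s=env.observe();print('t',round(s['time'],2),np.round(s['eef_pos'],4),'yaw',round(np.arctan2(s['eef_rot'][1][1],s['eef_rot'][0][1]),4),'(of tool y) F',np.round(s['force'],1),'w',round(s['gripper_width'],3),round(float(np.max(s['finger_force'])),1));return s
E
python3 - <<'E'
from h import *
s=st();cam=env.camera_params('wrist');im=env.snapshot('wrist');cv2.imwrite('pics/w1.png',im[:,:,::-1])
print({k:np.round(v,3).tolist() for k,v in cam.items()})
for t in ("plate_middle","biscuit_4"):
    print(t,[(round(d['conf'],2),np.round(d['position'],4).tolist()) for d in env.pinpoint('wrist',t)[:5]])
print(w2px(cam,[.581,.288,.04]))
for d in env.trace('wrist','biscuit_4')[:5]:
    m=d['mask'].astype(np.uint8);r=cv2.minAreaRect(np.argwhere(m)[:,::-1].astype(np.float32));print(round(d['conf'],2),m.sum(),r)
E
```

```text
t 2.5 [0.5784 0.2893 0.2023] yaw 1.2446 (of tool y) F [-0.8  0.3  0.8] w 0.997 0.0
{'fx': 294.992, 'fy': 294.992, 'cx': 253.756, 'cy': 192.727, 'position': [0.517, 0.31, 0.414], 'orientation': [[0.32, 0.923, 0.214], [0.948, -0.311, -0.072], [-0.0, 0.226, -0.974]]}
plate_middle [(0.17, [0.5878, 0.2894, 0.0327])]
biscuit_4 [(0.94, [0.5751, 0.2839, 0.0286]), (0.77, [0.5868, 0.2892, 0.0312])]
[253.66243398 178.58206773]
0.9 1162 ((254.40545654296875, 181.47731018066406), (35.08373260498047, 33.95576477050781), 13.495734214782715)
0.71 356 ((252.4939422607422, 172.85855102539062), (34.733673095703125, 32.71110916137695), 13.495734214782715)
```

View pics/w1.png

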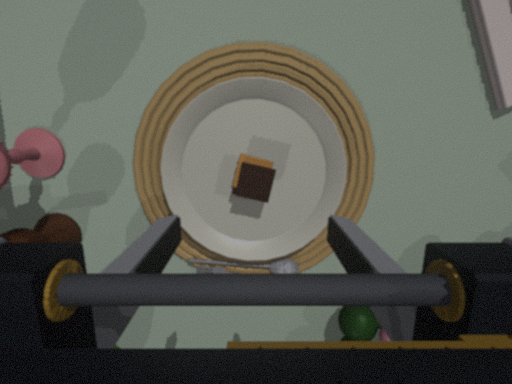

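The wrist picture shows the stack at (254,180), dark on top with golden showing above it. It is the right one. The plate is centred near (254,165). Next I'll measure the mat centre by a circle fit and the stack's yaw.

Run:
```python
from h import *
from scipy.optimize import least_squares
for c in ('wrist','top'):
    cam=env.camera_params(c);im=env.snapshot(c)
    ds=env.trace(c,'place_setting')
    for d in ds[:1]:
        m=d['mask'].astype(np.uint8)
        cs=max(cv2.findContours(m,cv2.RETR_EXTERNAL,cv2.CHAIN_APPROX_NONE)[0],key=len)[:,0]
        h=cv2.convexHull(cs)[:,0]
        P=np.array([px2w(cam,u,.006)[:2] for u in cs])
        f=least_squares(lambda q:np.hypot(*(P-q[:2]).T)-q[2],[.58,.288,.17],loss='soft_l1',f_scale=.002)
        r=np.abs(f.fun);print(c,round(d['conf'],2),f.x.round(4),len(P),np.median(r))
    for d in env.trace(c,'biscuit_4')[:3]:
        m=d['mask'].astype(np.uint8);b=cv2.boxPoints(cv2.minAreaRect(np.argwhere(m)[:,::-1].astype(np.float32)))
        W=np.array([px2w(cam,u,.04)[:2] for u in b]);e=np.diff(W,axis=0)
        print(' bis',round(d['conf'],2),m.sum(),W.mean(0).round(4),np.hypot(*e.T).round(4),np.degrees(np.arctan2(e[:,1],e[:,0])).round(1))
    if c=='wrist': cv2.imwrite('pics/w1c.png',cv2.resize(im[130:230,200:310,::-1],None,fx=7,fy=6*7/6 if 0 else 5.9,interpolation=cv2.INTER_CUBIC))
```

```text
wrist 0.71 [0.5751 0.289  0.165 ] 746 0.0020183803242047327
 bis 0.86 1182 [0.5854 0.2878] [0.0458 0.0444 0.0461] [147.7  58.2 -30.8]
 bis 0.7 384 [0.5739 0.2886] [0.0436 0.0443 0.0439] [146.8  57.5 -31.7]
 bis 0.21 41958 [0.567  0.2917] [0.2962 0.2806 0.2961] [156.1  71.5 -13.3]
top 0.81 [0.594  0.2324 0.1239] 320 0.02622137959150557
 bis 0.61 497 [ 0.5767 -0.0133] [0.0766 0.0668 0.0764] [ -25.6 -115.7  154.2]
 bis 0.41 44 [0.2521 0.4727] [0.0228 0.0197 0.0228] [ -89.  -177.4   91. ]
```

View pics/w1c.png

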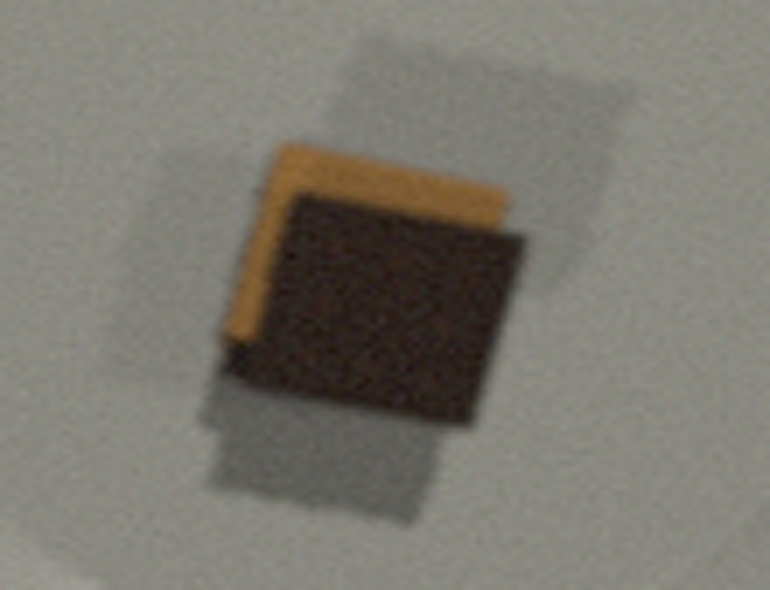

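In the crop, the top brown biscuit covers (290,195)–(525,425) and the golden ones show up-left. Their edges run at about 58°/-32° in world. I'll turn to match and go down.

Request:
{"name": "jog_arm", "arguments": {"delta_pos": [[-0.001,0,0.03],[-0.002,-0.001,0.06],[-0.002,-0.001,0.09],[-0.002,-0.001,0.12],[-0.002,-0.001,0.14]], "roll": [0.06,0.12,0.18,0.232,0.232]}}

```text
time: 3.42
eef_pos: [0.5789, 0.287, 0.0598]
eef_rot: [[-0.848, 0.531, -0.003], [0.531, 0.848, -0.001], [0.002, -0.003, -1.0]]
force: [0.6, 0.0, -0.3]
gripper_width: 0.999
finger_force: 0.0
```

Request:
{"name": "jog_arm", "arguments": {"delta_pos": [[0,0,0],[0,0,0],[0,0,0]], "roll": [0,0,0]}}

```text
time: 3.67
eef_pos: [0.5818, 0.2881, 0.0642]
eef_rot: [[-0.849, 0.529, 0.002], [0.529, 0.849, 0.001], [-0.002, 0.002, -1.0]]
force: [-0.5, 0.6, 0.1]
gripper_width: 1.0
finger_force: 0.0
```

Run:
```python
from h import *
s=st();print(np.round(s['q'],3))
```

```text
t 3.67 [0.5818 0.2881 0.0642] yaw 1.0132 (of tool y) F [-0.5  0.6  0.1] w 1.0 0.0
[ 0.353  0.456  1.502  0.     1.181 -0.661]
```

Request:
{"name": "jog_arm", "arguments": {"delta_pos": [[0,0,0.02],[0,0,0.035],[0,0,0.044],[0,0,0.047],[0,0,0.047]], "roll": [0,0,0,0,0]}}

```text
time: 4.08
eef_pos: [0.581, 0.2877, 0.0162]
eef_rot: [[-0.848, 0.529, 0.001], [0.529, 0.848, 0.0], [-0.0, 0.001, -1.0]]
force: [-0.3, -0.5, 1.0]
gripper_width: 1.0
finger_force: 0.0
```

Request:
{"name": "jog_arm", "arguments": {"delta_pos": [[0,0,0],[0,0,0],[0,0,0]], "roll": [0,0,0]}}

```text
time: 4.33
eef_pos: [0.5814, 0.2879, 0.0168]
eef_rot: [[-0.848, 0.529, 0.002], [0.529, 0.848, 0.001], [-0.001, 0.002, -1.0]]
force: [0.2, -0.7, -0.4]
gripper_width: 0.998
finger_force: 0.0
```

Request:
{"name": "jog_arm", "arguments": {"delta_pos": [[0,0,0],[0,0,0],[0,0,0],[0,0,0],[0,0,0]], "roll": [0,0,0,0,0], "grip": 0.6, "force": 4}}

```text
time: 4.75
eef_pos: [0.5806, 0.2876, 0.0157]
eef_rot: [[-0.848, 0.529, 0.0], [0.529, 0.848, 0.0], [0.0, 0.0, -1.0]]
force: [0.3, 0.1, -0.6]
gripper_width: 0.681
finger_force: 0.0
```

Request:
{"name": "jog_arm", "arguments": {"delta_pos": [[0,0,0],[0,0,0],[0,0,0],[0,0,0],[0,0,0]], "roll": [0,0,0,0,0], "grip": 0.43}}

```text
time: 5.17
eef_pos: [0.5806, 0.2876, 0.0157]
eef_rot: [[-0.848, 0.529, 0.0], [0.529, 0.848, 0.0], [-0.0, 0.0, -1.0]]
force: [-0.4, -0.2, 0.3]
gripper_width: 0.432
finger_force: 0.0
```

Request:
{"name": "jog_arm", "arguments": {"delta_pos": [[0,0,0],[0,0,0],[0,0,0],[0,0,0],[0,0,0]], "roll": [0,0,0,0,0], "grip": 0.4}}

```text
time: 5.58
eef_pos: [0.5806, 0.2876, 0.0157]
eef_rot: [[-0.848, 0.529, 0.0], [0.529, 0.848, 0.0], [0.0, 0.0, -1.0]]
force: [0.3, 0.7, 0.5]
gripper_width: 0.402
finger_force: 0.0
```

No contact shows even at 0.40, which would be 38 mm. I'll look.

Run:
```python
from h import *
s=st();cam=env.camera_params('wrist');im=env.snapshot('wrist');a=im[130:310,150:360,::-1]
im2=env.snapshot('side');c2=env.camera_params('side');u,v=w2px(c2,[.58,.288,.03]).astype(int);b=im2[v-45:v+45,u-52:u+53,::-1]
cv2.imwrite('pics/c2.png',np.hstack([cv2.resize(a,(400,343),interpolation=3),cv2.resize(b,(400,343),interpolation=3)]))
print(w2px(cam,s['eef_pos']))
```

```text
t 5.58 [0.5806 0.2876 0.0157] yaw 1.013 (of tool y) F [0.3 0.7 0.5] w 0.402 0.0
[254.04581344 213.5498984 ]
```

View pics/c2.png

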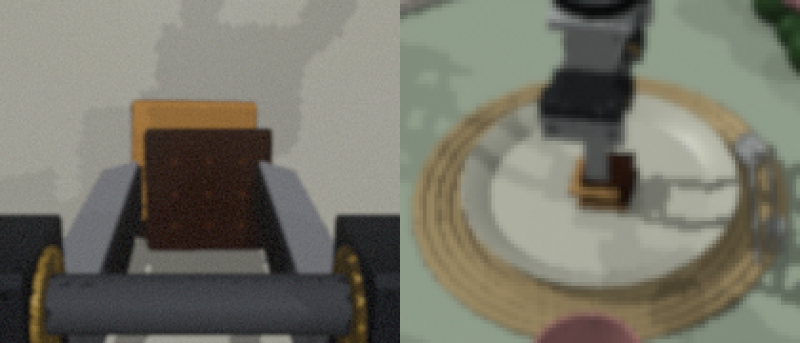

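The stack is between the pads and not yet pressed, so the opening scale isn't linear. I'll keep closing gently.

Request:
{"name": "jog_arm", "arguments": {"delta_pos": [[0,0,0],[0,0,0],[0,0,0],[0,0,0],[0,0,0]], "roll": [0,0,0,0,0], "grip": 0.3}}

```text
time: 6.1
eef_pos: [0.5806, 0.2875, 0.0157]
eef_rot: [[-0.848, 0.529, -0.0], [0.529, 0.848, 0.0], [0.0, 0.0, -1.0]]
force: [-0.1, -0.2, -0.2]
gripper_width: 0.298
finger_force: 0.0
```

Request:
{"name": "jog_arm", "arguments": {"delta_pos": [[0,0,0],[0,0,0],[0,0,0],[0,0,0],[0,0,0]], "roll": [0,0,0,0,0], "grip": 0.2}}

```text
time: 6.52
eef_pos: [0.5806, 0.2876, 0.0157]
eef_rot: [[-0.848, 0.529, 0.0], [0.529, 0.848, 0.0], [0.0, 0.0, -1.0]]
force: [1.2, 0.5, -0.0]
gripper_width: 0.2
finger_force: 0.0
```

Run:
```python
from h import *
s=st();im=env.snapshot('wrist');a=im[130:310,150:360,::-1]
cv2.imwrite('pics/c3.png',cv2.resize(a,(600,514),interpolation=3))
```

```text
t 6.52 [0.5806 0.2876 0.0157] yaw 1.013 (of tool y) F [ 1.2  0.5 -0. ] w 0.2 0.0
```

View pics/c3.png

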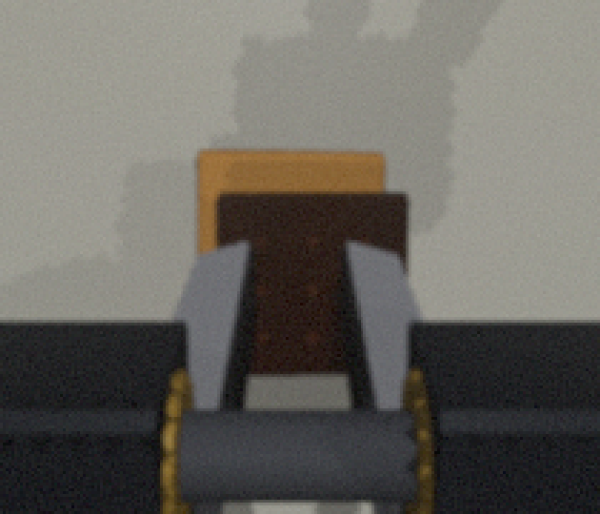

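The pads closed above the stack without touching it: their ends show over the brown top at (248,240) and (345,240). So the real finger ends sit higher than the reported TCP. I'll open and feel downward in small steps, watching the force.

Request:
{"name": "jog_arm", "arguments": {"delta_pos": [[0,0,0],[0,0,0],[0,0,0],[0,0,0],[0,0,0]], "roll": [0,0,0,0,0], "grip": 1.0}}

```text
time: 6.98
eef_pos: [0.5806, 0.2875, 0.0157]
eef_rot: [[-0.848, 0.529, 0.0], [0.529, 0.848, 0.0], [0.0, 0.0, -1.0]]
force: [-0.3, 0.9, 0.9]
gripper_width: 0.517
finger_force: 0.0
```

Request:
{"name": "jog_arm", "arguments": {"delta_pos": [[0,0,0],[0,0,0],[0,0,0.001],[0,0,0.002],[0,0,0.002]], "roll": [0,0,0,0,0]}}

```text
time: 7.4
eef_pos: [0.5804, 0.2875, 0.0134]
eef_rot: [[-0.848, 0.529, -0.0], [0.529, 0.848, -0.0], [0.0, -0.0, -1.0]]
force: [-0.6, -0.2, -0.3]
gripper_width: 0.879
finger_force: 0.0
```

Run:
```python
from h import *
s=st();print(np.round(s['q'],3))
im=env.snapshot('side');c2=env.camera_params('side')
for n,dz in (('tcp',0),('+30',.03)):
    for sg in (-1,1):
        X=np.array(s['eef_pos'])+np.array(s['eef_rot'])[:,1]*sg*.053+[0,0,dz];print(n,sg,w2px(c2,X).round(1))
u,v=w2px(c2,[.58,.288,.04]).astype(int);print(u,v)
cv2.imwrite('pics/c4.png',cv2.resize(im[v-45:v+45,u-60:u+60,::-1],(800,600),interpolation=3))
```

```text
t 7.4 [0.5804 0.2875 0.0134] yaw 1.013 (of tool y) F [-0.6 -0.2 -0.3] w 0.879 0.0
[ 0.352  0.5    1.565  0.     1.077 -0.661]
tcp -1 [239.4 169.4]
tcp 1 [244.4 147.7]
+30 -1 [239.2 163.1]
+30 1 [244.3 141.4]
241 152
```

View pics/c4.png

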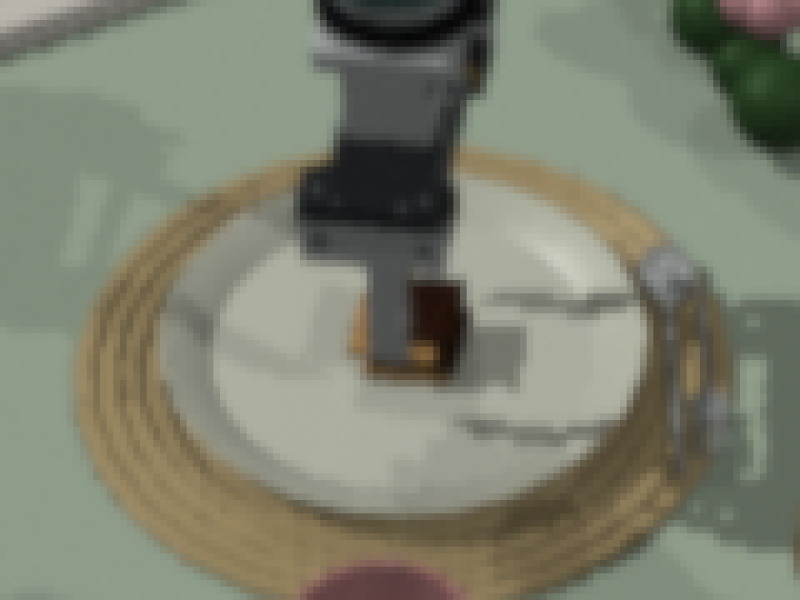

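In this crop the near finger ends at (390,362), about v=161 in the full picture, where the reported TCP would give v≈169. The real tips are therefore about 30–35 mm above the reported TCP. I'll go down by feel to find the plate.

Request:
{"name": "jog_arm", "arguments": {"delta_pos": [[0,0,0.005],[0,0,0.01],[0,0,0.015],[0,0,0.018],[0,0,0.018]], "roll": [0,0,0,0,0]}}

```text
time: 7.87
eef_pos: [0.5797, 0.2872, -0.0056]
eef_rot: [[-0.848, 0.529, -0.002], [0.529, 0.848, -0.001], [0.001, -0.002, -1.0]]
force: [-0.7, 0.3, 0.2]
gripper_width: 0.998
finger_force: 0.0
```

Request:
{"name": "jog_arm", "arguments": {"delta_pos": [[0,0,0.001],[0,0,0.002],[0,0,0.003],[0,0,0.003],[0,0,0.003]], "roll": [0,0,0,0,0]}}

```text
time: 8.28
eef_pos: [0.5807, 0.2876, -0.0072]
eef_rot: [[-0.848, 0.529, 0.0], [0.529, 0.848, 0.0], [-0.0, 0.0, -1.0]]
force: [0.0, -0.2, -0.0]
gripper_width: 1.001
finger_force: 0.0
```

Request:
{"name": "jog_arm", "arguments": {"delta_pos": [[0,0,0.001],[0,0,0.002],[0,0,0.003],[0,0,0.003]], "roll": [0,0,0,0]}}

```text
time: 8.62
eef_pos: [0.5804, 0.2875, -0.0105]
eef_rot: [[-0.848, 0.529, -0.0], [0.529, 0.848, -0.0], [0.0, -0.0, -1.0]]
force: [0.0, -0.1, -0.3]
gripper_width: 1.0
finger_force: 0.0
```

Request:
{"name": "jog_arm", "arguments": {"delta_pos": [[0,0,0.001],[0,0,0.002],[0,0,0.002]], "roll": [0,0,0]}}

```text
time: 8.87
eef_pos: [0.5804, 0.2875, -0.0126]
eef_rot: [[-0.848, 0.529, -0.0], [0.529, 0.848, -0.0], [0.0, -0.0, -1.0]]
force: [0.0, 0.5, 0.7]
gripper_width: 0.999
finger_force: 0.0
```

Request:
{"name": "jog_arm", "arguments": {"delta_pos": [[0,0,0.001],[0,0,0.002],[0,0,0.002]], "roll": [0,0,0]}}

```text
time: 9.12
eef_pos: [0.5804, 0.2875, -0.0146]
eef_rot: [[-0.848, 0.529, -0.0], [0.529, 0.848, -0.0], [0.0, -0.0, -1.0]]
force: [-0.1, 0.2, -0.0]
gripper_width: 0.999
finger_force: 0.0
```

Run:
```python
from h import *
s=st();im=env.snapshot('side');c2=env.camera_params('side')
u,v=w2px(c2,[.58,.288,.04]).astype(int)
cv2.imwrite('pics/c5.png',cv2.resize(im[v-15:v+30,u-30:u+30,::-1],(800,600),interpolation=3))
X=np.array(s['eef_pos'])-np.array(s['eef_rot'])[:,1]*.053
for z in (.012,.016,.02,.024): print(z,w2px(c2,[X[0],X[1],z]).round(1)-[u-30,v-15])
```

```text
t 9.12 [ 0.5804  0.2875 -0.0146] yaw 1.013 (of tool y) F [-0.1  0.2 -0. ] w 0.999 0.0
0.012 [28.4 32.7]
0.016 [28.4 31.9]
0.02 [28.4 31. ]
0.024 [28.3 30.2]
```

View pics/c5.png

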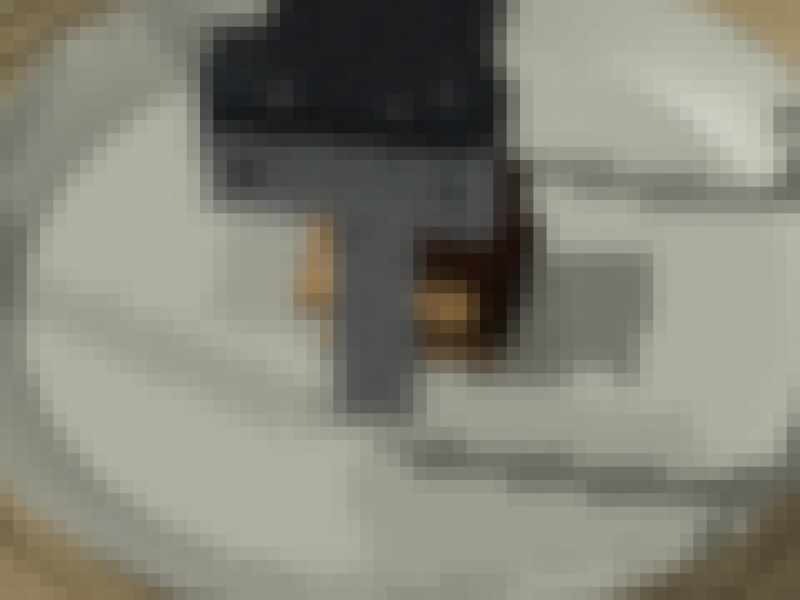

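The near finger ends at y=412 of the crop, a height of about 0.020 m, so the offset is about 35 mm. I need 4–5 mm more.

Request:
{"name": "jog_arm", "arguments": {"delta_pos": [[0,0,0.001],[0,0,0.002],[0,0,0.002]], "roll": [0,0,0]}}

```text
time: 9.42
eef_pos: [0.5804, 0.2875, -0.0165]
eef_rot: [[-0.848, 0.529, -0.0], [0.529, 0.848, -0.0], [0.0, -0.0, -1.0]]
force: [-0.3, 0.3, 0.7]
gripper_width: 1.001
finger_force: 0.0
```

Request:
{"name": "jog_arm", "arguments": {"delta_pos": [[0,0,0.001],[0,0,0.002],[0,0,0.002]], "roll": [0,0,0]}}

```text
time: 9.67
eef_pos: [0.5804, 0.2875, -0.0186]
eef_rot: [[-0.848, 0.529, -0.0], [0.529, 0.848, -0.0], [0.0, -0.0, -1.0]]
force: [0.8, -0.4, -0.9]
gripper_width: 1.0
finger_force: 0.0
```

Request:
{"name": "jog_arm", "arguments": {"delta_pos": [[0,0,0.001],[0,0,0.001],[0,0,0.001]], "roll": [0,0,0]}}

```text
time: 9.92
eef_pos: [0.5806, 0.2875, -0.0194]
eef_rot: [[-0.848, 0.529, -0.0], [0.529, 0.848, 0.0], [0.0, 0.0, -1.0]]
force: [-0.2, 0.3, -0.1]
gripper_width: 0.997
finger_force: 0.0
```

Request:
{"name": "jog_arm", "arguments": {"delta_pos": [[0,0,0.001],[0,0,0.001],[0,0,0.001]], "roll": [0,0,0]}}

```text
time: 10.17
eef_pos: [0.5806, 0.2875, -0.0204]
eef_rot: [[-0.848, 0.529, -0.0], [0.529, 0.848, 0.0], [0.0, -0.0, -1.0]]
force: [-0.6, 0.6, 0.2]
gripper_width: 1.0
finger_force: 0.0
```

Request:
{"name": "jog_arm", "arguments": {"delta_pos": [[0,0,0.001],[0,0,0.001],[0,0,0.001]], "roll": [0,0,0]}}

```text
time: 10.42
eef_pos: [0.5807, 0.2876, -0.0205]
eef_rot: [[-0.848, 0.529, 0.001], [0.529, 0.848, 0.0], [-0.0, 0.0, -1.0]]
force: [-1.1, -0.6, 4.7]
gripper_width: 0.998
finger_force: 2.8
```

The plate was touched at a reading of -0.0205, so the tip offset is 32.5 mm. I'll raise 2 mm and squeeze.

Request:
{"name": "jog_arm", "arguments": {"delta_pos": [[0,0,-0.002],[0,0,-0.0025],[0,0,-0.0025],[0,0,-0.0025],[0,0,-0.0025]], "roll": [0,0,0,0,0], "grip": 0.6, "force": 4}}

```text
time: 10.83
eef_pos: [0.5805, 0.2875, -0.0191]
eef_rot: [[-0.848, 0.529, -0.0], [0.529, 0.848, 0.0], [0.0, -0.0, -1.0]]
force: [-0.2, -0.4, 0.7]
gripper_width: 0.682
finger_force: 0.0
```

Request:
{"name": "jog_arm", "arguments": {"delta_pos": [[0,0,0],[0,0,0],[0,0,0],[0,0,0],[0,0,0]], "roll": [0,0,0,0,0], "grip": 0.5}}

```text
time: 11.25
eef_pos: [0.5805, 0.2875, -0.0189]
eef_rot: [[-0.848, 0.529, -0.0], [0.529, 0.848, -0.0], [0.0, -0.0, -1.0]]
force: [-0.9, -0.2, -0.7]
gripper_width: 0.498
finger_force: 0.3
```

Request:
{"name": "jog_arm", "arguments": {"delta_pos": [[0,0,0],[0,0,0],[0,0,0],[0,0,0],[0,0,0]], "roll": [0,0,0,0,0], "grip": 0.45}}

```text
time: 11.67
eef_pos: [0.5806, 0.2876, -0.0189]
eef_rot: [[-0.848, 0.529, -0.0], [0.529, 0.848, 0.0], [0.0, 0.0, -1.0]]
force: [-0.0, -0.3, -1.0]
gripper_width: 0.479
finger_force: 4.0
```

Width is 0.479, which is exactly 45 mm, so this direction is squared. Now open, rise, turn a quarter and squeeze the other way.

Request:
{"name": "jog_arm", "arguments": {"delta_pos": [[0,0,0],[0,0,0],[0,0,0],[0,0,0],[0,0,0]], "roll": [0,0,0,0,0], "grip": 1.0}}

```text
time: 12.08
eef_pos: [0.5807, 0.2876, -0.0187]
eef_rot: [[-0.848, 0.529, 0.0], [0.529, 0.848, 0.0], [-0.0, 0.0, -1.0]]
force: [0.2, -0.1, -0.2]
gripper_width: 0.795
finger_force: 0.0
```

Request:
{"name": "jog_arm", "arguments": {"delta_pos": [[0,0,-0.004],[0,0,-0.014],[0,0,-0.03],[0,0,-0.045],[0,0,-0.05]], "roll": [0,0,0,0,0]}}

```text
time: 12.5
eef_pos: [0.5825, 0.2883, 0.0344]
eef_rot: [[-0.848, 0.529, 0.005], [0.529, 0.848, 0.002], [-0.003, 0.004, -1.0]]
force: [1.1, 0.3, 0.7]
gripper_width: 0.997
finger_force: 0.0
```

Request:
{"name": "jog_arm", "arguments": {"delta_pos": [[0,0,0],[0,0,0],[0,0,0],[0,0,0],[0,0,0]], "roll": [0.1,0.2,0.31,0.42,0.524]}}

```text
time: 12.92
eef_pos: [0.5806, 0.2875, 0.0315]
eef_rot: [[-0.465, 0.885, 0.0], [0.885, 0.465, 0.0], [0.0, 0.0, -1.0]]
force: [-0.1, 0.1, 0.2]
gripper_width: 0.999
finger_force: 0.0
```

Request:
{"name": "jog_arm", "arguments": {"delta_pos": [[0,0,0],[0,0,0],[0,0,0],[0,0,0],[0,0,0]], "roll": [0.1,0.2,0.31,0.42,0.524]}}

```text
time: 13.33
eef_pos: [0.5806, 0.2876, 0.0315]
eef_rot: [[0.04, 0.999, 0.0], [0.999, -0.04, 0.0], [0.0, 0.0, -1.0]]
force: [-0.1, 0.7, 0.1]
gripper_width: 1.002
finger_force: 0.0
```

Request:
{"name": "jog_arm", "arguments": {"delta_pos": [[0,0,0],[0,0,0],[0,0,0],[0,0,0],[0,0,0]], "roll": [0.1,0.2,0.31,0.42,0.523]}}

```text
time: 13.75
eef_pos: [0.5806, 0.2875, 0.0315]
eef_rot: [[0.534, 0.845, 0.0], [0.845, -0.534, 0.0], [0.0, 0.0, -1.0]]
force: [-0.0, 0.5, -0.2]
gripper_width: 0.998
finger_force: 0.0
```

Request:
{"name": "jog_arm", "arguments": {"delta_pos": [[0,0,0],[0,0,0],[0,0,0]], "roll": [0,0,0]}}

```text
time: 14.0
eef_pos: [0.5806, 0.2876, 0.0313]
eef_rot: [[0.528, 0.849, 0.0], [0.849, -0.528, 0.0], [0.0, 0.0, -1.0]]
force: [0.4, -0.3, -0.2]
gripper_width: 0.997
finger_force: 0.0
```

Run:
```python
from h import *
st()
cam=env.camera_params('wrist');env.snapshot('wrist')
for d in env.trace('wrist','biscuit_4')[:3]:
        m=d['mask'].astype(np.uint8);b=cv2.boxPoints(cv2.minAreaRect(np.argwhere(m)[:,::-1].astype(np.float32)))
        W=np.array([px2w(cam,u,.04)[:2] for u in b]);e=np.diff(W,axis=0)
        print(' bis',round(d['conf'],2),m.sum(),W.mean(0).round(4),np.hypot(*e.T).round(4),np.degrees(np.arctan2(e[:,1],e[:,0])).round(1))
```

```text
t 14.0 [0.5806 0.2876 0.0313] yaw -0.5558 (of tool y) F [ 0.4 -0.3 -0.2] w 0.997 0.0
 bis 0.79 3794 [0.585  0.2859] [0.0449 0.0466 0.0472] [ -31.8 -120.1  148.2]
 bis 0.69 630 [0.5646 0.302 ] [0.0433 0.0104 0.0433] [  51.5  -37.2 -127.9]
 bis 0.65 85 [0.6037 0.2936] [0.0248 0.052  0.0258] [  16.1  -73.7 -161.4]
```

Now go down 50 mm, back to the same height, and squeeze.

Request:
{"name": "jog_arm", "arguments": {"delta_pos": [[0,0,0.015],[0,0,0.03],[0,0,0.042],[0,0,0.048],[0,0,0.05]], "roll": [0,0,0,0,0]}}

```text
time: 14.52
eef_pos: [0.5796, 0.2872, -0.0203]
eef_rot: [[0.529, 0.849, -0.002], [0.849, -0.529, -0.001], [-0.002, -0.002, -1.0]]
force: [-0.1, -0.6, -0.1]
gripper_width: 0.998
finger_force: 0.0
```

Request:
{"name": "jog_arm", "arguments": {"delta_pos": [[0,0,0],[0,0,0],[0,0,0],[0,0,0],[0,0,0]], "roll": [0,0,0,0,0], "grip": 0.65}}

```text
time: 14.93
eef_pos: [0.581, 0.2877, -0.0181]
eef_rot: [[0.529, 0.848, 0.001], [0.848, -0.529, 0.001], [0.001, 0.001, -1.0]]
force: [-0.1, -0.5, 0.0]
gripper_width: 0.681
finger_force: 0.0
```

Request:
{"name": "jog_arm", "arguments": {"delta_pos": [[0,0,0],[0,0,0],[0,0,0],[0,0,0],[0,0,0]], "roll": [0,0,0,0,0], "grip": 0.5}}

```text
time: 15.35
eef_pos: [0.5815, 0.2875, -0.0183]
eef_rot: [[0.529, 0.848, 0.002], [0.848, -0.529, 0.0], [0.001, 0.001, -1.0]]
force: [2.2, -1.0, 2.8]
gripper_width: 0.502
finger_force: 2.0
```

Request:
{"name": "jog_arm", "arguments": {"delta_pos": [[0,0,0],[0,0,0],[0,0,0],[0,0,0],[0,0,0]], "roll": [0,0,0,0,0], "grip": 0.45}}

```text
time: 15.77
eef_pos: [0.5815, 0.2875, -0.0183]
eef_rot: [[0.529, 0.848, 0.002], [0.848, -0.529, 0.0], [0.001, 0.001, -1.0]]
force: [2.8, -2.1, 4.1]
gripper_width: 0.481
finger_force: 4.0
```

Width is right at 45 mm, but there is an unexpected 4–5 N side and upward load. I'll release and check whether it goes.

Request:
{"name": "jog_arm", "arguments": {"delta_pos": [[0,0,0],[0,0,0],[0,0,0],[0,0,0],[0,0,0]], "roll": [0,0,0,0,0], "grip": 0.7}}

```text
time: 16.18
eef_pos: [0.5798, 0.2876, -0.0193]
eef_rot: [[0.529, 0.848, -0.002], [0.848, -0.529, -0.0], [-0.001, -0.001, -1.0]]
force: [-0.4, 0.6, 0.9]
gripper_width: 0.699
finger_force: 0.0
```

Run:
```python
from h import *
st()
im=env.snapshot('wrist');a=im[120:330,120:390,::-1]
im2=env.snapshot('side');c2=env.camera_params('side');u,v=w2px(c2,[.58,.288,.03]).astype(int);b=im2[v-25:v+25,u-32:u+33,::-1]
cv2.imwrite('pics/c6.png',np.hstack([cv2.resize(a,(400,311),interpolation=3),cv2.resize(b,(400,311),interpolation=3)]))
```

```text
t 16.18 [ 0.5798  0.2876 -0.0193] yaw -0.5579 (of tool y) F [-0.4  0.6  0.9] w 0.699 0.0
```

View pics/c6.png

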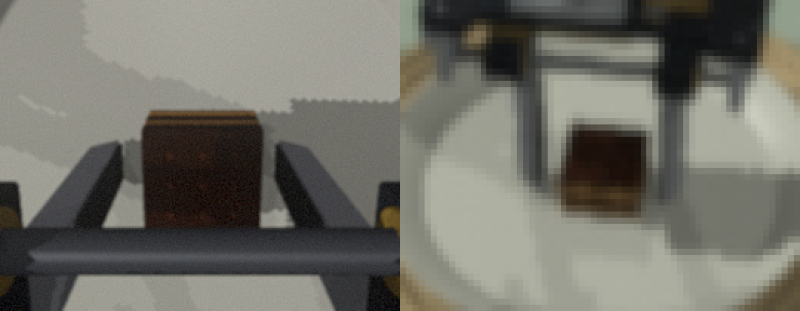

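The pictures show a neat stack, with golden and brown bands parallel at (205,115) left and the near face straight at (600,185) right. The load is gone. One more gentle squeeze, 1.5 mm higher, to be sure.

Request:
{"name": "jog_arm", "arguments": {"delta_pos": [[0,0,-0.0015],[0,0,-0.0015],[0,0,-0.0015],[0,0,-0.0015]], "roll": [0,0,0,0]}}

```text
time: 16.62
eef_pos: [0.5806, 0.2876, -0.0172]
eef_rot: [[0.53, 0.848, 0.0], [0.848, -0.53, 0.0], [0.0, 0.0, -1.0]]
force: [-0.8, -0.7, -0.2]
gripper_width: 0.697
finger_force: 0.0
```

Request:
{"name": "jog_arm", "arguments": {"delta_pos": [[0,0,0],[0,0,0],[0,0,0],[0,0,0],[0,0,0]], "roll": [0,0,0,0,0], "grip": 0.5}}

```text
time: 17.03
eef_pos: [0.5806, 0.2876, -0.0173]
eef_rot: [[0.53, 0.848, 0.0], [0.848, -0.53, 0.0], [0.0, -0.0, -1.0]]
force: [0.6, -0.3, 0.2]
gripper_width: 0.501
finger_force: 0.0
```

Request:
{"name": "jog_arm", "arguments": {"delta_pos": [[0,0,0],[0,0,0],[0,0,0],[0,0,0],[0,0,0]], "roll": [0,0,0,0,0], "grip": 0.45}}

```text
time: 17.45
eef_pos: [0.5806, 0.2875, -0.0173]
eef_rot: [[0.53, 0.848, 0.0], [0.848, -0.53, 0.0], [0.0, 0.0, -1.0]]
force: [-0.1, -0.1, -1.0]
gripper_width: 0.48
finger_force: 4.0
```

Request:
{"name": "jog_arm", "arguments": {"delta_pos": [[0,0,0],[0,0,0],[0,0,0],[0,0,0],[0,0,0]], "roll": [0,0,0,0,0], "grip": 0.8}}

```text
time: 17.87
eef_pos: [0.5806, 0.2876, -0.0173]
eef_rot: [[0.53, 0.848, 0.0], [0.848, -0.53, 0.0], [0.0, -0.0, -1.0]]
force: [-0.3, -0.2, -0.2]
gripper_width: 0.787
finger_force: 0.0
```

Clean at 0.48. I'll confirm with one more squeeze in the first direction, since the second one saw a stray load.

Request:
{"name": "jog_arm", "arguments": {"delta_pos": [[0,0,-0.004],[0,0,-0.014],[0,0,-0.03],[0,0,-0.045],[0,0,-0.05]], "roll": [0,0,0,0,0], "grip": 1.0}}

```text
time: 18.28
eef_pos: [0.5825, 0.2883, 0.0359]
eef_rot: [[0.529, 0.848, 0.005], [0.848, -0.529, 0.002], [0.004, 0.003, -1.0]]
force: [-0.3, 0.1, -0.1]
gripper_width: 0.996
finger_force: 0.0
```

Request:
{"name": "jog_arm", "arguments": {"delta_pos": [[0,0,0],[0,0,0],[0,0,0],[0,0,0],[0,0,0]], "roll": [-0.1,-0.2,-0.31,-0.42,-0.524]}}

```text
time: 18.7
eef_pos: [0.5806, 0.2876, 0.033]
eef_rot: [[0.029, 1.0, 0.0], [1.0, -0.029, 0.0], [0.0, 0.0, -1.0]]
force: [-0.6, -0.4, 1.1]
gripper_width: 1.001
finger_force: 0.0
```

Request:
{"name": "jog_arm", "arguments": {"delta_pos": [[0,0,0],[0,0,0],[0,0,0],[0,0,0],[0,0,0]], "roll": [-0.1,-0.2,-0.31,-0.42,-0.524]}}

```text
time: 19.12
eef_pos: [0.5806, 0.2876, 0.033]
eef_rot: [[-0.475, 0.88, 0.0], [0.88, 0.475, 0.0], [0.0, 0.0, -1.0]]
force: [-0.6, -0.6, -0.7]
gripper_width: 1.001
finger_force: 0.0
```

Request:
{"name": "jog_arm", "arguments": {"delta_pos": [[0,0,0],[0,0,0],[0,0,0],[0,0,0],[0,0,0]], "roll": [-0.1,-0.2,-0.31,-0.42,-0.523]}}

```text
time: 19.53
eef_pos: [0.5806, 0.2876, 0.033]
eef_rot: [[-0.851, 0.525, 0.0], [0.525, 0.851, 0.0], [-0.0, 0.0, -1.0]]
force: [-0.1, -0.1, -0.4]
gripper_width: 0.999
finger_force: 0.0
```

Request:
{"name": "jog_arm", "arguments": {"delta_pos": [[0,0,0.01],[0,0,0.025],[0,0,0.04],[0,0,0.047],[0,0,0.05]], "roll": [0,0,0,0,0]}}

```text
time: 19.95
eef_pos: [0.5793, 0.2871, -0.0192]
eef_rot: [[-0.848, 0.531, -0.003], [0.531, 0.848, -0.001], [0.002, -0.002, -1.0]]
force: [-1.0, 0.2, 0.5]
gripper_width: 0.997
finger_force: 0.0
```

Request:
{"name": "jog_arm", "arguments": {"delta_pos": [[0,0,0],[0,0,0],[0,0,0],[0,0,0],[0,0,0]], "roll": [0,0,0,0,0], "grip": 0.6}}

```text
time: 20.37
eef_pos: [0.5811, 0.2877, -0.0166]
eef_rot: [[-0.848, 0.53, 0.001], [0.53, 0.848, 0.001], [-0.001, 0.001, -1.0]]
force: [-0.2, 0.0, -0.7]
gripper_width: 0.682
finger_force: 0.0
```

Request:
{"name": "jog_arm", "arguments": {"delta_pos": [[0,0,0],[0,0,0],[0,0,0],[0,0,0],[0,0,0]], "roll": [0,0,0,0,0], "grip": 0.45}}

```text
time: 20.78
eef_pos: [0.5807, 0.2875, -0.0171]
eef_rot: [[-0.848, 0.529, 0.0], [0.529, 0.848, 0.0], [-0.0, 0.0, -1.0]]
force: [-0.7, -0.2, 1.2]
gripper_width: 0.478
finger_force: 4.0
```

Request:
{"name": "jog_arm", "arguments": {"delta_pos": [[0,0,0],[0,0,0],[0,0,0]], "roll": [0,0,0]}}

```text
time: 21.03
eef_pos: [0.5806, 0.2876, -0.0171]
eef_rot: [[-0.848, 0.529, 0.0], [0.529, 0.848, 0.0], [-0.0, 0.0, -1.0]]
force: [0.1, -0.9, 2.6]
gripper_width: 0.48
finger_force: 4.0
```

Request:
{"name": "jog_arm", "arguments": {"delta_pos": [[0,0,0],[0,0,0],[0,0,0],[0,0,0],[0,0,0]], "roll": [0,0,0,0,0], "grip": 1.0}}

```text
time: 21.45
eef_pos: [0.5805, 0.2876, -0.0175]
eef_rot: [[-0.848, 0.529, -0.0], [0.529, 0.848, 0.0], [0.0, -0.0, -1.0]]
force: [0.4, -0.4, -0.3]
gripper_width: 0.794
finger_force: 0.0
```

Request:
{"name": "jog_arm", "arguments": {"delta_pos": [[0,0,-0.004],[0,0,-0.02],[0,0,-0.05],[0,0,-0.085],[0,0,-0.12]], "roll": [0,0,0,0,0]}}

```text
time: 21.87
eef_pos: [0.5799, 0.2873, 0.1036]
eef_rot: [[-0.848, 0.529, -0.001], [0.529, 0.848, -0.0], [0.001, -0.001, -1.0]]
force: [0.2, 0.1, -0.1]
gripper_width: 0.998
finger_force: 0.0
```

Request:
{"name": "jog_arm", "arguments": {"delta_pos": [[0,0,-0.035],[0,0,-0.07],[0,0,-0.1],[0,0,-0.1]], "roll": [0,0,0,0]}}

```text
time: 22.2
eef_pos: [0.5843, 0.289, 0.2108]
eef_rot: [[-0.848, 0.529, 0.013], [0.529, 0.848, 0.005], [-0.008, 0.011, -1.0]]
force: [0.7, 0.9, 0.8]
gripper_width: 1.0
finger_force: 0.0
```

Run:
```python
from h import *
s=st();print(np.round(s['q'],3))
cam=env.camera_params('wrist');im=env.snapshot('wrist');cv2.imwrite('pics/w7.png',im[:,:,::-1])
hsv=cv2.cvtColor(im,cv2.COLOR_RGB2HSV)
for d in env.trace('wrist','biscuit_4')[:2]:
        m=d['mask'].astype(np.uint8);b=cv2.boxPoints(cv2.minAreaRect(np.argwhere(m)[:,::-1].astype(np.float32)))
        W=np.array([px2w(cam,u,.04)[:2] for u in b]);e=np.diff(W,axis=0)
        print(' bis',round(d['conf'],2),m.sum(),W.mean(0).round(4),np.hypot(*e.T).round(4),np.degrees(np.arctan2(e[:,1],e[:,0])).round(1))
```

```text
t 22.2 [0.5843 0.289  0.2108] yaw 1.0131 (of tool y) F [0.7 0.9 0.8] w 1.0 0.0
[ 0.353  0.368  1.275  0.     1.485 -0.66 ]
 bis 0.62 1136 [0.5797 0.2872] [0.0426 0.0437 0.0437] [  58.   -31.3 -122. ]
```

The stack is squared and sits at (0.580, 0.287), within a couple of mm of the plate middle. Now across, with real tips at about 0.24 m, to above the cloche.

Request:
{"name": "jog_arm", "arguments": {"delta_pos": [[-0.0149,-0.0331,0],[-0.0298,-0.0662,0],[-0.0446,-0.0993,0],[-0.0595,-0.1324,0],[-0.0744,-0.1655,0]], "roll": [0,0,0,0,0]}}

```text
time: 22.72
eef_pos: [0.5541, 0.1062, 0.2004]
eef_rot: [[-0.849, 0.529, -0.004], [0.529, 0.849, -0.0], [0.003, -0.003, -1.0]]
force: [1.2, -0.6, -0.2]
gripper_width: 0.997
finger_force: 0.0
```

Request:
{"name": "jog_arm", "arguments": {"delta_pos": [[-0.0149,-0.0331,0],[-0.0298,-0.0662,0],[-0.0446,-0.0993,0],[-0.0595,-0.1324,0],[-0.0744,-0.1655,0]], "roll": [0,0,0,0,0]}}

```text
time: 23.13
eef_pos: [0.5297, -0.0733, 0.2005]
eef_rot: [[-0.848, 0.529, -0.004], [0.529, 0.848, 0.001], [0.004, -0.001, -1.0]]
force: [-0.0, 0.9, 0.1]
gripper_width: 0.998
finger_force: 0.0
```

Request:
{"name": "jog_arm", "arguments": {"delta_pos": [[-0.0149,-0.0331,0],[-0.0298,-0.0662,0],[-0.0446,-0.0993,0],[-0.0595,-0.1324,0],[-0.0744,-0.1655,0]], "roll": [0,0,0,0,0]}}

```text
time: 23.55
eef_pos: [0.5053, -0.2528, 0.2004]
eef_rot: [[-0.848, 0.529, -0.003], [0.529, 0.848, 0.003], [0.004, 0.0, -1.0]]
force: [-0.1, 0.8, -0.4]
gripper_width: 0.999
finger_force: 0.0
```

Request:
{"name": "jog_arm", "arguments": {"delta_pos": [[0,0,0],[0,0,0],[0,0,0],[0,0,0],[0,0,0]], "roll": [0,0,0,0,0]}}

```text
time: 23.97
eef_pos: [0.5071, -0.2502, 0.2023]
eef_rot: [[-0.849, 0.528, -0.001], [0.528, 0.849, 0.001], [0.001, 0.001, -1.0]]
force: [-0.9, 1.0, 0.1]
gripper_width: 1.0
finger_force: 0.0
```

Run:
```python
from h import *
s=st();print(np.round(s['q'],3))
cam=env.camera_params('wrist');im=env.snapshot('wrist');cv2.imwrite('pics/w8.png',im[:,:,::-1])
print([(round(d['conf'],2),np.round(d['position'],4)) for d in env.pinpoint('wrist','cloche_knob')[:2]+env.pinpoint('wrist','cloche')[:2]])
print(w2px(cam,[.507,-.252,.119]))
hsv=cv2.cvtColor(im,cv2.COLOR_RGB2HSV);m=cv2.inRange(hsv,(12,110,60),(35,255,255));n,_,stt,c=cv2.connectedComponentsWithStats(m)
for i in range(1,n):
    if stt[i,4]>60: print(stt[i],c[i].round(1),px2w(cam,c[i],.119).round(4))
```

```text
t 23.97 [ 0.5071 -0.2502  0.2023] yaw 1.0149 (of tool y) F [-0.9  1.   0.1] w 1.0 0.0
[-5.820e-01  2.470e-01  1.472e+00  1.000e-03  1.424e+00 -1.597e+00]
[(0.78, array([ 0.5058, -0.2488,  0.1045])), (0.78, array([ 5.076e-01, -2.497e-01, -5.000e-04]))]
[252.33428913 190.35224027]
[456 162  56  30 853] [483.  175.5] [ 0.617  -0.0454  0.119 ]
[240 170  27  32 659] [252.7 186.2] [ 0.5035 -0.2494  0.119 ]
[ 62 259  16  14 109] [ 70.1 264.4] [ 0.4726 -0.4638  0.119 ]
[439 260  27  55 326] [456.6 284.9] [ 0.7172 -0.1166  0.119 ]
[ 43 263  20  58 498] [ 51.1 294.4] [ 0.4897 -0.5054  0.119 ]
[460 335  46  11 362] [482.1 338.9] [ 0.7974 -0.1188  0.119 ]
```

The knob is confirmed at about (0.506, -0.250). I'll lower to a reading of 0.060, which puts the real tips at about 0.092.

Request:
{"name": "jog_arm", "arguments": {"delta_pos": [[0,0,0.03],[0,0,0.06],[0,0,0.09],[0,0,0.115],[0,0,0.13]], "roll": [0,0,0,0,0]}}

```text
time: 24.53
eef_pos: [0.5057, -0.2501, 0.07]
eef_rot: [[-0.849, 0.528, -0.003], [0.528, 0.849, 0.002], [0.004, 0.0, -1.0]]
force: [-0.4, 0.3, -0.7]
gripper_width: 1.0
finger_force: 0.0
```

Request:
{"name": "jog_arm", "arguments": {"delta_pos": [[0,0,0.006],[0,0,0.01],[0,0,0.012],[0,0,0.012],[0,0,0.012]], "roll": [0,0,0,0,0]}}

```text
time: 24.95
eef_pos: [0.508, -0.2523, 0.0618]
eef_rot: [[-0.849, 0.529, 0.002], [0.529, 0.849, -0.001], [-0.002, 0.0, -1.0]]
force: [-0.8, 0.1, 0.4]
gripper_width: 0.997
finger_force: 0.0
```

Run:
```python
from h import *
s=st()
cam=env.camera_params('side');im=env.snapshot('side')
u,v=w2px(cam,[.507,-.251,.107]).astype(int);print(u,v)
cv2.imwrite('pics/c9.png',cv2.resize(im[v-30:v+30,u-40:u+40,::-1],(800,600),interpolation=3))
X=np.array(s['eef_pos']);R=np.array(s['eef_rot'])
for z in (.08,.092,.119): print(z,[(w2px(cam,[*(X+R[:,1]*sg*.053)[:2],z])-[u-40,v-30]).round(1)*10 for sg in (-1,1)],(w2px(cam,[.507,-.251,z])-[u-40,v-30]).round(1)*10)
```

```text
t 24.95 [ 0.508  -0.2523  0.0618] yaw 1.0132 (of tool y) F [-0.8  0.1  0.4] w 0.997 0.0
298 284
0.08 [array([390., 558.]), array([421., 167.])] [400. 353.]
0.092 [array([395., 536.]), array([425., 143.])] [404. 330.]
0.119 [array([404., 486.]), array([435.,  88.])] [414. 277.]
```

View pics/c9.png

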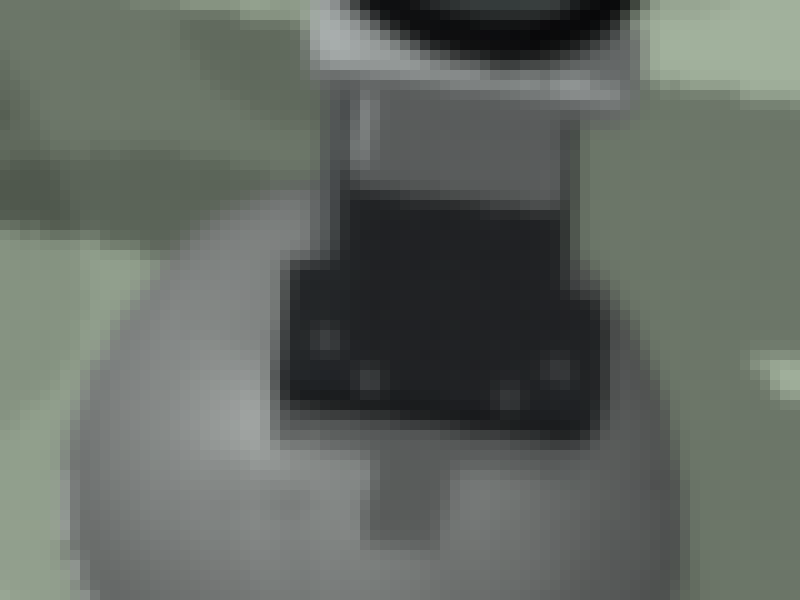

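The near finger ends at (400,542), so z≈0.09 as wanted, at knob height and clear of the dome. Closing.

Request:
{"name": "jog_arm", "arguments": {"delta_pos": [[0,0,0],[0,0,0],[0,0,0],[0,0,0],[0,0,0]], "roll": [0,0,0,0,0], "grip": 0.5, "force": 10}}

```text
time: 25.42
eef_pos: [0.5072, -0.2519, 0.0607]
eef_rot: [[-0.848, 0.529, 0.0], [0.529, 0.848, 0.0], [-0.0, 0.0, -1.0]]
force: [0.3, 0.2, -0.6]
gripper_width: 0.683
finger_force: 0.0
```

Request:
{"name": "jog_arm", "arguments": {"delta_pos": [[0,0,0],[0,0,0],[0,0,0],[0,0,0],[0,0,0]], "roll": [0,0,0,0,0], "grip": 0.25}}

```text
time: 25.83
eef_pos: [0.5071, -0.2518, 0.0606]
eef_rot: [[-0.848, 0.529, -0.0], [0.529, 0.848, 0.0], [0.0, 0.0, -1.0]]
force: [0.6, -1.0, -0.3]
gripper_width: 0.326
finger_force: 0.0
```

Request:
{"name": "jog_arm", "arguments": {"delta_pos": [[0,0,0],[0,0,0],[0,0,0],[0,0,0],[0,0,0]], "roll": [0,0,0,0,0], "grip": 0.1, "force": 45}}

```text
time: 26.25
eef_pos: [0.5072, -0.2517, 0.0606]
eef_rot: [[-0.848, 0.529, 0.0], [0.529, 0.848, 0.0], [0.0, 0.0, -1.0]]
force: [0.9, 0.1, -0.8]
gripper_width: 0.313
finger_force: 45.0
```

Request:
{"name": "jog_arm", "arguments": {"delta_pos": [[0,0,-0.003],[0,0,-0.006],[0,0,-0.012],[0,0,-0.02],[0,0,-0.025]], "roll": [0,0,0,0,0]}}

```text
time: 26.67
eef_pos: [0.5075, -0.2521, 0.0867]
eef_rot: [[-0.848, 0.529, 0.001], [0.529, 0.848, -0.001], [-0.001, -0.0, -1.0]]
force: [-0.0, 0.2, -3.5]
gripper_width: 0.314
finger_force: 45.0
```

Request:
{"name": "jog_arm", "arguments": {"delta_pos": [[0,0,0],[0,0,0],[0,0,0],[0,0,0],[0,0,0]], "roll": [0,0,0,0,0]}}

```text
time: 27.08
eef_pos: [0.5068, -0.2517, 0.0853]
eef_rot: [[-0.848, 0.529, -0.001], [0.529, 0.848, 0.001], [0.001, 0.0, -1.0]]
force: [0.2, -0.4, -2.5]
gripper_width: 0.31
finger_force: 45.0
```

Lifted, at 3 N as expected. The reading was 0.0606 with the rim on the cloth, so the final reading has to be about 0.083. Now raise to give the rim about 0.2 m.

Request:
{"name": "jog_arm", "arguments": {"delta_pos": [[0,0,-0.01],[0,0,-0.025],[0,0,-0.045],[0,0,-0.065],[0,0,-0.085]], "roll": [0,0,0,0,0]}}

```text
time: 27.5
eef_pos: [0.507, -0.2518, 0.172]
eef_rot: [[-0.848, 0.529, -0.0], [0.529, 0.848, 0.0], [0.0, 0.0, -1.0]]
force: [0.7, -0.9, -3.4]
gripper_width: 0.31
finger_force: 45.0
```

Request:
{"name": "jog_arm", "arguments": {"delta_pos": [[0,0,-0.025],[0,0,-0.05],[0,0,-0.075],[0,0,-0.09],[0,0,-0.1]], "roll": [0,0,0,0,0]}}

```text
time: 27.92
eef_pos: [0.5078, -0.2523, 0.2737]
eef_rot: [[-0.848, 0.529, 0.003], [0.529, 0.848, -0.002], [-0.004, -0.0, -1.0]]
force: [0.4, -0.7, -3.3]
gripper_width: 0.311
finger_force: 45.0
```

Request:
{"name": "jog_arm", "arguments": {"delta_pos": [[0,0,0],[0,0,0],[0,0,0]], "roll": [0,0,0]}}

```text
time: 28.17
eef_pos: [0.5064, -0.2514, 0.2693]
eef_rot: [[-0.848, 0.529, -0.002], [0.529, 0.848, 0.002], [0.003, 0.0, -1.0]]
force: [-0.1, 0.1, -4.3]
gripper_width: 0.308
finger_force: 45.0
```

Request:
{"name": "jog_arm", "arguments": {"delta_pos": [[0.0022,0.005,0],[0.0056,0.0124,0],[0.0101,0.0223,0],[0.0156,0.0347,0],[0.0224,0.0496,0]], "roll": [0,0,0,0,0]}}

```text
time: 28.58
eef_pos: [0.5144, -0.1965, 0.2703]
eef_rot: [[-0.848, 0.53, -0.0], [0.53, 0.848, 0.001], [0.001, 0.0, -1.0]]
force: [-0.0, 0.7, -3.9]
gripper_width: 0.309
finger_force: 45.0
```

Request:
{"name": "jog_arm", "arguments": {"delta_pos": [[0.0119,0.0265,0],[0.0238,0.0529,0],[0.0358,0.0794,0],[0.0477,0.1058,0],[0.0596,0.1323,0]], "roll": [0,0,0,0,0]}}

```text
time: 29.0
eef_pos: [0.5335, -0.0512, 0.2707]
eef_rot: [[-0.849, 0.529, 0.0], [0.529, 0.849, 0.001], [0.0, 0.001, -1.0]]
force: [0.3, -0.6, -2.7]
gripper_width: 0.308
finger_force: 45.0
```

Request:
{"name": "jog_arm", "arguments": {"delta_pos": [[0.0119,0.0265,0],[0.0238,0.0529,0],[0.0358,0.0794,0],[0.0477,0.1058,0],[0.0596,0.1323,0]], "roll": [0,0,0,0,0]}}

```text
time: 29.42
eef_pos: [0.5525, 0.0926, 0.2708]
eef_rot: [[-0.849, 0.528, -0.0], [0.528, 0.849, 0.001], [0.0, 0.0, -1.0]]
force: [0.4, 0.3, -4.5]
gripper_width: 0.311
finger_force: 45.0
```

Request:
{"name": "jog_arm", "arguments": {"delta_pos": [[0.0119,0.0265,0],[0.0238,0.0529,0],[0.0358,0.0794,0],[0.0477,0.1058,0],[0.0596,0.1323,0]], "roll": [0,0,0,0,0]}}

```text
time: 29.83
eef_pos: [0.5716, 0.2363, 0.2706]
eef_rot: [[-0.849, 0.528, -0.001], [0.528, 0.849, 0.0], [0.001, 0.0, -1.0]]
force: [0.4, -0.8, -2.7]
gripper_width: 0.309
finger_force: 45.0
```

Request:
{"name": "jog_arm", "arguments": {"delta_pos": [[0.0067,0.0149,0],[0.0123,0.0273,0],[0.0168,0.0372,0],[0.0201,0.0446,0],[0.0224,0.0496,0]], "roll": [0,0,0,0,0]}}

```text
time: 30.25
eef_pos: [0.5801, 0.2877, 0.2706]
eef_rot: [[-0.848, 0.529, -0.0], [0.529, 0.848, -0.0], [-0.0, -0.0, -1.0]]
force: [-0.6, -0.3, -2.2]
gripper_width: 0.312
finger_force: 45.0
```

Request:
{"name": "jog_arm", "arguments": {"delta_pos": [[0,0,0],[0,0,0],[0,0,0],[0,0,0],[0,0,0]], "roll": [0,0,0,0,0]}}

```text
time: 30.67
eef_pos: [0.5801, 0.2866, 0.2709]
eef_rot: [[-0.848, 0.53, 0.0], [0.53, 0.848, -0.0], [-0.0, -0.0, -1.0]]
force: [-0.2, -0.2, -3.8]
gripper_width: 0.308
finger_force: 45.0
```

Run:
```python
from h import *
s=st()
for c in ('top','side'):
    env.snapshot(c)
    for t in ('cloche_knob','cloche','goblet','candle_holder_tall','candle_holder_short','pear'):
        print(c,t,[(round(d['conf'],2),np.round(d['position'],4).tolist()) for d in env.pinpoint(c,t)[:1]])
```

```text
t 30.67 [0.5801 0.2866 0.2709] yaw 1.012 (of tool y) F [-0.2 -0.2 -3.8] w 0.308 45.0
top cloche_knob []
top cloche []
top goblet [(0.83, [0.4567, 0.0149, -0.0])]
top candle_holder_tall [(0.91, [0.6849, 0.011, -0.0001])]
top candle_holder_short [(0.59, [0.5738, -0.0131, -0.0039])]
top pear [(0.68, [0.7917, -0.0348, -0.0051])]
side cloche_knob [(0.87, [0.5811, 0.2898, 0.3171])]
side cloche [(0.61, [0.5784, 0.2863, 0.2099])]
side goblet [(0.68, [0.4587, 0.0111, -0.001])]
side candle_holder_tall [(0.69, [0.6885, 0.0098, -0.0016])]
side candle_holder_short [(0.66, [0.5797, -0.0141, 0.0014])]
side pear [(0.81, [0.7877, -0.0299, -0.0027])]
```

The cloche is level over the plate with its origin at (0.580, 0.288, 0.210), and the row is undisturbed. Now lower by 0.188.

Request:
{"name": "jog_arm", "arguments": {"delta_pos": [[0,0,0.01],[0,0,0.025],[0,0,0.045],[0,0,0.065],[0,0,0.085]], "roll": [0,0,0,0,0]}}

```text
time: 31.78
eef_pos: [0.5797, 0.2873, 0.1842]
eef_rot: [[-0.848, 0.529, -0.0], [0.529, 0.848, -0.0], [0.0, -0.0, -1.0]]
force: [-0.5, -0.2, -3.3]
gripper_width: 0.312
finger_force: 45.0
```

Request:
{"name": "jog_arm", "arguments": {"delta_pos": [[0,0,0.018],[0,0,0.034],[0,0,0.048],[0,0,0.06],[0,0,0.07]], "roll": [0,0,0,0,0]}}

```text
time: 32.2
eef_pos: [0.5792, 0.2871, 0.1137]
eef_rot: [[-0.848, 0.529, -0.002], [0.529, 0.848, -0.001], [0.001, -0.002, -1.0]]
force: [-0.7, -0.1, -4.3]
gripper_width: 0.312
finger_force: 45.0
```

Request:
{"name": "jog_arm", "arguments": {"delta_pos": [[0,0,0.008],[0,0,0.015],[0,0,0.021],[0,0,0.025],[0,0,0.028]], "roll": [0,0,0,0,0]}}

```text
time: 32.62
eef_pos: [0.5801, 0.2875, 0.0874]
eef_rot: [[-0.848, 0.529, 0.0], [0.529, 0.848, 0.0], [-0.0, 0.0, -1.0]]
force: [0.3, -0.1, -2.9]
gripper_width: 0.312
finger_force: 45.0
```

Request:
{"name": "jog_arm", "arguments": {"delta_pos": [[0,0,0],[0,0,0],[0,0,0],[0,0,0],[0,0,0]], "roll": [0,0,0,0,0]}}

```text
time: 33.03
eef_pos: [0.5803, 0.2875, 0.0882]
eef_rot: [[-0.848, 0.529, 0.001], [0.529, 0.848, 0.0], [-0.001, 0.001, -1.0]]
force: [-0.5, 0.1, -3.4]
gripper_width: 0.312
finger_force: 45.0
```

Run:
```python
from h import *
s=st();cam=env.camera_params('side')
im=env.snapshot('side');u,v=w2px(cam,[.58,.288,.05]).astype(int)
cv2.imwrite('pics/f.png',cv2.resize(im[v-60:v+60,u-80:u+80,::-1],(800,600),interpolation=3))
for t in ('cloche_knob','cloche'): print(t,[(round(d['conf'],2),np.round(d['position'],4).tolist()) for d in env.pinpoint('side',t)[:1]])
for t in ('cloche',):
  for d in env.trace('side',t)[:1]:
    m=d['mask'].astype(np.uint8);print(d['conf'],cv2.boundingRect(m),[np.where(m.any(1))[0].max(),np.where(m.any(0))[0].min(),np.where(m.any(0))[0].max()])
a=np.linspace(0,2*np.pi,181)
for z in (.017,.022,.027):
    P=np.array([w2px(cam,[.58+.08*np.cos(t),.288+.08*np.sin(t),z]) for t in a]);print(z,'rim v max',P[:,1].max().round(1),'u',P[:,0].min().round(1),P[:,0].max().round(1))
```

```text
t 33.03 [0.5803 0.2875 0.0882] yaw 1.013 (of tool y) F [-0.5  0.1 -3.4] w 0.312 45.0
cloche_knob [(0.86, [0.5779, 0.2865, 0.1329])]
cloche [(0.56, [0.577, 0.2849, 0.0285])]
0.64 (218, 130, 48, 44) [np.int64(173), np.int64(218), np.int64(265)]
0.017 rim v max 174.7 u 218.3 265.2
0.022 rim v max 173.6 u 218.3 265.2
0.027 rim v max 172.6 u 218.2 265.3
```

I'm 5.5 mm too high, so lower that much.

Request:
{"name": "jog_arm", "arguments": {"delta_pos": [[0,0,0.002],[0,0,0.004],[0,0,0.0055],[0,0,0.0055],[0,0,0.0055]], "roll": [0,0,0,0,0]}}

```text
time: 33.65
eef_pos: [0.5799, 0.2874, 0.0819]
eef_rot: [[-0.848, 0.529, -0.0], [0.529, 0.848, -0.0], [0.0, -0.0, -1.0]]
force: [0.5, 1.1, -3.5]
gripper_width: 0.311
finger_force: 45.0
```

Request:
{"name": "jog_arm", "arguments": {"delta_pos": [[0,0,0],[0,0,0],[0,0,0],[0,0,0],[0,0,0]], "roll": [0,0,0,0,0]}}

```text
time: 34.07
eef_pos: [0.58, 0.2875, 0.0822]
eef_rot: [[-0.848, 0.529, 0.0], [0.529, 0.848, 0.0], [-0.0, 0.0, -1.0]]
force: [0.5, 0.5, -4.5]
gripper_width: 0.31
finger_force: 45.0
```

Run:
```python
from h import *
s=st();print(np.round(s['torque'],2));cam=env.camera_params('side');im=env.snapshot('side')
for t in ('cloche_knob','cloche'): print(t,[(round(d['conf'],2),np.round(d['position'],4).tolist()) for d in env.pinpoint('side',t)[:1]])
u,v=w2px(cam,[.58,.288,.05]).astype(int)
cv2.imwrite('pics/f2.png',cv2.resize(im[v-45:v+45,u-60:u+60,::-1],(800,600),interpolation=3))
```

```text
t 34.07 [0.58   0.2875 0.0822] yaw 1.013 (of tool y) F [ 0.5  0.5 -4.5] w 0.31 45.0
[-0.06  0.02  0.02]
cloche_knob [(0.57, [0.5781, 0.2892, 0.1244])]
cloche [(0.91, [0.5778, 0.2831, 0.0221])]
```

The rim is about 9.6 mm above the flat, centred, with free weight only and no contact. Handing in.

```bash
python3 -c "
from station import env
print(env.close_job())"
```

```text
the job is handed in; nothing more can be done
None
```

I handed the job in at about 34 s: the biscuit stack is squared in the middle of the plate, and the cloche is held by its knob over it, level and centred, with its rim about 1 cm above the flat and the row undisturbed.

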